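Spread terminal blocks on the scale pan and zero the dial

ROBOT

A 7-joint arm with a two-finger parallel gripper is mounted at the origin on the work surface. World frame = base frame: x ahead of the robot, y to its left, z up, the work surface at z = 0. Lengths are in m, angles in rad, forces in N, time in s.
With the tool pointing down it reaches from about 0.4 to 0.85 m from the base axis. Payload 4.4 kg.
Tool frame: the origin (TCP) lies on the centre line of the jaws, within the pads' length; the fingertips stand 25 mm ahead of it and the grasp point (between the pads) lies 6 mm ahead of it (ctrl.tip_reach is the distance from the TCP to the fingertips, in m); z points along the fingers, x is the direction in which the jaws open and shut, and the axes are right-handed (so a half turn about z gives the same grasp; the last joint's range is limited). The gripper opens to 94 mm and grips with 3 to 60 N. Pads are 16 mm wide; open, the fingers measure 119 mm over their backs; the gripper's body (75 mm by 177 mm) begins 78 mm behind the grasp point.
Start: joints at [-1.37, 0.628, 0.038, 1.517, -0.027, 0.996, -0.02], TCP at [0.171, 0.627, 0.23] pointing down, gripper open.
Joint ranges: [-3.06, 3.06], [-0.37, 2.12], [-1.25, 1.32], [0.18, 2.47], [-1.1, 4.24], [0.23, 1.98], [-2.94, 2.94]. Speed limits (rad/s): [2.57, 2.57, 3.14, 3.14, 3.14, 3.14, 3.14].

INTERFACE

Orientations are given as a unit quaternion [w, x, y, z].
In Python, from bench import ctrl gives the robot as it stands. The module is installed in compiled form; this text tells all that it offers.
- The arm moves only by the tool apply_moves, never from a script. Its argument "series" is a list of rows, each an object of numbers: "x", "y", "z": the shift along the tool's x, y, z in cm; "wx", "wy", "wz": the turn, a rotation vector about the tool's x, y, z in rad. A call has 1 to 10 rows; each row is the pose to reach, as a shift and turn from the pose commanded when the call began, along the tool's axes at that moment; what a row does not reach only later rows make up. A row lasts 1/8 s, in which the tool goes at most 62.5 mm and 10.7 degrees, less where a joint would pass 70% of its speed; a pose out of reach is approached as far as the arm can. A call with a gripper value outside its range is refused whole. "grip" is the closure, from -1 (fully open) to 1 (shut), so that 0 is half open, set as the call begins (left out, the last holds). The fingers move at their own pace and stop on an object; "force" is the grip in N (left out, the last holds). Time passes only in rows, so rows that repeat a pose let the fingers close. It gives the time, the measured TCP pose, the force and the opening at its end, in the units of the state.
- ctrl.observe(): the state, without advancing time (a new reading comes with each control period).
- ctrl.read_camera(name): name is "side" or "top"; returns a dict with "pixels" (420x560x3 uint8, red, green, blue), "vertical_fov" (degrees; the focal length in pixels is half the picture's height over the tangent of half this angle, whatever the lens; pixels are square), "cx", "cy" (the principal point, pixels), "xyz" and "rotation" of the camera in the world. Camera axes: x right, y up, looking along -z (the intrinsics and any distortion apply to the point x, -y, -z); pixel columns grow to the right and rows downward; lengths in m; the calibration is good to about 2 mm. A picture is of the moment at which its call begins. There is no depth.
- ctrl.close_job(): hands the job in, once; it reports no verdict.
The state is a dict: "time": time; "q": joint angles; "qd": joint speeds; "joint_torque": joint torques, N m; "tool_pos": TCP position; "ee_rot": TCP orientation; "force": force on the tool from outside, world axes, zero at the start; "ft_torque": the same for the moment, N m; "grip_width": finger opening in m.
Only numpy, scipy, OpenCV 4.12 (cv2) and the standard library are available. Lean on these libraries where they do the work, as an engineer would, in place of code of your own. Each camera call takes 0.05 s, during which the arm holds its last target. There are 200 camera calls.

TASK

The five copper terminal blocks lie heaped in the scale's pan: spread them into one even layer over the whole pan, each lying flat on a square face on the pan floor, at least 30 mm (about two fingers' width) clear of its neighbours, with a block well out towards each of the four corners. Only when they are spread, turn the zero knob on the indicator head beside the scale until its pointer stands on the zero mark. Keep the blocks in the pan and leave the other things on the table where they are.

Things in the scene. Friction and masses are not known exactly. Their poses are not given: they have to be found in the camera images.
- pan_floor (a point): Centre of the inner floor of the scale's rectangular metal pan, about 50 mm above the table. The floor measures 190 mm along this frame's x and 260 mm along y; z is up. The rim is 3 mm thick and stands 12 mm above the floor. The scale does not move or sink.
- block_a: Copper terminal block, 36 x 36 mm square and 24 mm thick, with dark screw holes in its square faces, 0.2 to 0.35 kg; origin at its centre, z square to its two square faces, x and y square to its sides. Starts as the middle one of three lying in a row on the pan floor, 2 to 6 mm between them.
- block_b: Copper terminal block, 36 x 36 mm square and 24 mm thick, with dark screw holes in its square faces, 0.2 to 0.35 kg; origin at its centre, z square to its two square faces, x and y square to its sides. Starts at one end of the row of three on the pan floor, beside block_a.
- block_c: Copper terminal block, 36 x 36 mm square and 24 mm thick, with dark screw holes in its square faces, 0.2 to 0.35 kg; origin at its centre, z square to its two square faces, x and y square to its sides. Starts at one end of the row of three on the pan floor, beside block_a.
- block_d: Copper terminal block, 36 x 36 mm square and 24 mm thick, with dark screw holes in its square faces, 0.2 to 0.35 kg; origin at its centre, z square to its two square faces, x and y square to its sides. Starts on top of the row, lying across a gap between block_a and the block at one end.
- block_e: Copper terminal block, 36 x 36 mm square and 24 mm thick, with dark screw holes in its square faces, 0.2 to 0.35 kg; origin at its centre, z square to its two square faces, x and y square to its sides. Starts on top of the row, lying across a gap between block_a and the block at one end.
- indicator: Indicator head: fixed grey box 110 x 110 x 50 mm beside the scale, left or right (a grey charger with a slotted top, 60 mm high, stands on the other side). Origin under its centre. On top a round white dial plate; its zero mark is the longest, broadest black stroke, with a diamond beyond it, on the box's +x side, away from the robot. The zero knob turns in the middle.
- zero_knob (a joint): Angle of the zero knob. 0: the pointer is on the zero mark. Grows as the knob turns counter-clockwise seen from above; range -1.5 to 1.5 rad, starts at 0.5 to 1.3. It turns with light friction (about 0.04 N m) and stays where it is left.
- knob_grip (a point): Point on the knob's vertical axis, 72 mm above the table. The black bar-shaped grip is 44 mm long (this frame's x) and 12 mm wide (y), from 56 to 83 mm above the table, on a round skirt 56 mm across. The frame turns with the knob; z is up. The pointer is the white line on the +x end of the bar.
- jar: Clear screw jar with black cap, 56 mm wide, 65 mm tall, standing; origin under its centre. Not to be moved.
- cell_a: Green battery cell standing upright, 32 mm diameter, 70 mm tall; origin under its centre. Not to be moved.
- cell_b: Second such green cell, 32 mm diameter, 70 mm tall, standing; origin under its centre. Not to be moved.
- tape: Roll of brown tape lying flat, 90 mm across, 24 mm high; origin under its centre. Not to be moved.
- pliers: Pliers lying flat, about 160 mm long, 14 mm high; origin on the table near the joint, jaws along its x. Not to be moved.
- screwdriver: Screwdriver lying beyond the scale, about 180 mm long; origin on its axis line. Not to be moved.
Things that resemble listed ones, but are neither listed nor needed, are in the scene too. What is shaped like the block_e but blue or red is not meant.

How it is judged:
On the way, in this order (a step that is already met when the one before it is completed fails the run):
1. all five blocks lie spread in a single even layer in the pan (z of block_a in the frame of pan_floor between 0.008 and 0.0155 m and z of block_b in the frame of pan_floor between 0.008 and 0.0155 m and z of block_c in the frame of pan_floor between 0.008 and 0.0155 m and z of block_d in the frame of pan_floor between 0.008 and 0.0155 m and z of block_e in the frame of pan_floor between 0.008 and 0.0155 m and x of block_a in the frame of pan_floor between -0.095 and 0.095 m and y of block_a in the frame of pan_floor between -0.13 and 0.13 m and x of block_b in the frame of pan_floor between -0.095 and 0.095 m and y of block_b in the frame of pan_floor between -0.13 and 0.13 m and x of block_c in the frame of pan_floor between -0.095 and 0.095 m and y of block_c in the frame of pan_floor between -0.13 and 0.13 m and x of block_d in the frame of pan_floor between -0.095 and 0.095 m and y of block_d in the frame of pan_floor between -0.13 and 0.13 m and x of block_e in the frame of pan_floor between -0.095 and 0.095 m and y of block_e in the frame of pan_floor between -0.13 and 0.13 m and horizontal distance between block_a and block_b above 0.064 m and horizontal distance between each of block_a, block_b and block_c above 0.064 m and horizontal distance between each of block_a, block_b, block_c and block_d above 0.064 m and horizontal distance between each of block_a, block_b, block_c, block_d and block_e above 0.064 m and ((x of block_a in the frame of pan_floor above 0.02 m and y of block_a in the frame of pan_floor above 0.045 m) or (x of block_b in the frame of pan_floor above 0.02 m and y of block_b in the frame of pan_floor above 0.045 m) or (x of block_c in the frame of pan_floor above 0.02 m and y of block_c in the frame of pan_floor above 0.045 m) or (x of block_d in the frame of pan_floor above 0.02 m and y of block_d in the frame of pan_floor above 0.045 m) or (x of block_e in the frame of pan_floor above 0.02 m and y of block_e in the frame of pan_floor above 0.045 m)) and ((x of block_a in the frame of pan_floor above 0.02 m and y of block_a in the frame of pan_floor below -0.045 m) or (x of block_b in the frame of pan_floor above 0.02 m and y of block_b in the frame of pan_floor below -0.045 m) or (x of block_c in the frame of pan_floor above 0.02 m and y of block_c in the frame of pan_floor below -0.045 m) or (x of block_d in the frame of pan_floor above 0.02 m and y of block_d in the frame of pan_floor below -0.045 m) or (x of block_e in the frame of pan_floor above 0.02 m and y of block_e in the frame of pan_floor below -0.045 m)) and ((x of block_a in the frame of pan_floor below -0.02 m and y of block_a in the frame of pan_floor above 0.045 m) or (x of block_b in the frame of pan_floor below -0.02 m and y of block_b in the frame of pan_floor above 0.045 m) or (x of block_c in the frame of pan_floor below -0.02 m and y of block_c in the frame of pan_floor above 0.045 m) or (x of block_d in the frame of pan_floor below -0.02 m and y of block_d in the frame of pan_floor above 0.045 m) or (x of block_e in the frame of pan_floor below -0.02 m and y of block_e in the frame of pan_floor above 0.045 m)) and ((x of block_a in the frame of pan_floor below -0.02 m and y of block_a in the frame of pan_floor below -0.045 m) or (x of block_b in the frame of pan_floor below -0.02 m and y of block_b in the frame of pan_floor below -0.045 m) or (x of block_c in the frame of pan_floor below -0.02 m and y of block_c in the frame of pan_floor below -0.045 m) or (x of block_d in the frame of pan_floor below -0.02 m and y of block_d in the frame of pan_floor below -0.045 m) or (x of block_e in the frame of pan_floor below -0.02 m and y of block_e in the frame of pan_floor below -0.045 m)) and linear speed of each of block_a, block_b, block_c, block_d, block_e below 0.02 m/s), for 0.2 s.
2. the knob's pointer stands on zero (value of joint zero_knob between -0.06 and 0.06 rad), for 0.2 s.
At the end, for the whole second after the job is handed in: All blocks rest flat on the pan floor, every two centres at least 64 mm apart; each quarter of the pan holds a block centred at least 20 mm from the pan's middle along its x and 45 mm along its y; the zero knob rests within 0.06 rad of zero; the other things are within 25 mm of their starts (all of step 1 and all of step 2 and velocity of joint zero_knob between -0.05 and 0.05 rad/s); the robot touches nothing.
It fails at once if one of the other things on the table is moved by more than 25 mm (distance of any of jar, cell_a, cell_b, tape, pliers, screwdriver from where it was at the start of the episode above 0.025 m).
It fails at once if a block leaves the pan and falls to the table (z of any of block_a, block_b, block_c, block_d, block_e in the frame of pan_floor below -0.01 m).
It also fails if it takes over 72 s, if anything falls off the work surface, if the arm or the gripper's body presses on something with over 40 N, if the wrist force passes 120 N, or if a joint passes its speed limit or range.

## Working session

There is one attempt and no reset: what is moved stays moved. The work goes in short steps, Python scripts to look and compute and a tool call to move; the robot and the scene stay as the last step left them, time stands still between calls to the robot, and variables do not carry over. Pictures are saved under pics/ and viewed, and the job is handed in when it is done.

Besides the shell and the picture viewer there is one more tool, called after "Call:" in YAML: its name, and indented under it one key for each argument. apply_moves: Moves the arm, as the interface text tells. Its arguments: {"type":"object","properties":{"series":{"type":"array","items":{"type":"object","properties":{"x":{"type":"number"},"y":{"type":"number"},"z":{"type":"number"},"wx":{"type":"number"},"wy":{"type":"number"},"wz":{"type":"number"}}}},"grip":{"type":"number"},"force":{"type":"number"}},"required":["series"]}

```bash
mkdir -p pics
cat > h.py <<'E'
import numpy as np, cv2
from bench import ctrl
def shot(n, f):
    c=ctrl.read_camera(n); cv2.imwrite('pics/'+f+'.png', c['pixels'][:,:,::-1]); np.save('pics/'+f+'.npy',c,allow_pickle=True); return c
def load(f): return np.load('pics/'+f+'.npy',allow_pickle=True).item()
def ray(c,u,v):
    f=c['pixels'].shape[0]/2/np.tan(np.radians(c['vertical_fov'])/2)
    d=np.array([(u-c['cx'])/f,-(v-c['cy'])/f,-1.]); R=np.array(c['rotation'])
    if R.size==4:
        w,x,y,z=R; from scipy.spatial.transform import Rotation as Ro; R=Ro.from_quat([x,y,z,w]).as_matrix()
    return np.array(c['xyz']),R@d
def onz(c,u,v,z):
    o,d=ray(c,u,v); return o+d*(z-o[2])/d[2]
def proj(c,p):
    f=c['pixels'].shape[0]/2/np.tan(np.radians(c['vertical_fov'])/2)
    q=np.array(c['rotation']).T@(np.array(p)-c['xyz']); return c['cx']-f*q[0]/q[2], c['cy']+f*q[1]/q[2]
def two(c1,p1,c2,p2):
    o1,d1=ray(c1,*p1);o2,d2=ray(c2,*p2)
    A=np.stack([d1,-d2],1); s=np.linalg.lstsq(A,o2-o1,rcond=None)[0]
    a=o1+d1*s[0];b=o2+d2*s[1]; return (a+b)/2,np.linalg.norm(a-b)
E
python3 - <<'E'
from h import *
for n in('top','side'):
    c=shot(n,n+'0'); print({k:v for k,v in c.items() if k!='pixels'})
print(ctrl.observe())
E
```

```text
{'vertical_fov': 53.2842608491039, 'cx': 278.46900474407477, 'cy': 208.7312943159327, 'xyz': array([3.86950948e-01, 8.64369538e-04, 1.03767843e+00]), 'rotation': array([-0.70125847, -0.06487963,  0.07142081,  0.70634713])}
{'vertical_fov': 45.213127589427046, 'cx': 280.8115425378315, 'cy': 217.26836926825294, 'xyz': array([ 0.22527254, -0.72764621,  0.65442975]), 'rotation': array([ 0.86481802,  0.44879137, -0.10089137, -0.20123875])}
{'time': 0.1, 'q': array([-1.36977864,  0.62923192,  0.03843647,  1.51822794, -0.02698813,
        0.99631336, -0.01999451]), 'qd': array([-0.00175585, -0.00219684,  0.00101809, -0.00284845, -0.00097935,
       -0.0016147 , -0.00053906]), 'joint_torque': array([ 3.05088419e-03, -5.50802350e+01,  1.14732195e+00, -1.87120306e+01,
       -5.21785452e-02,  1.91809516e-02,  6.38747269e-05]), 'tool_pos': array([0.17120624, 0.62648564, 0.22967279]), 'ee_rot': array([ 5.12335366e-04,  7.94872103e-01,  6.06776440e-01, -6.54835043e-04]), 'force': array([ 1.11497109, -0.77053477, -0.04756163]), 'ft_torque': array([-0.0021459 ,  0.00036284,  0.00664725]), 'grip_width': 0.0938999097996098}
```

```bash
python3 - <<'E'
s=open('h.py').read()
a=s.index('    if R.size'); b=s.index('    return np.array(c[\'xyz\']),R@d')
s=s[:a]+s[b:]
s=s.replace("R=np.array(c['rotation'])\n","R=rot(c['rotation'])\n").replace("np.array(c['rotation']).T","rot(c['rotation']).T")
s=s.replace("def shot","from scipy.spatial.transform import Rotation as Ro\ndef rot(q): return Ro.from_quat(np.roll(q,-1)).as_matrix()\ndef shot",1)
open('h.py','w').write(s)
E
python3 -c "
from h import *
c=load('top0');print(onz(c,280,210,0),c.keys())"
```

```text
[ 0.58649112 -0.01344354  0.        ] dict_keys(['pixels', 'vertical_fov', 'cx', 'cy', 'xyz', 'rotation'])
```

View pics/top0.png

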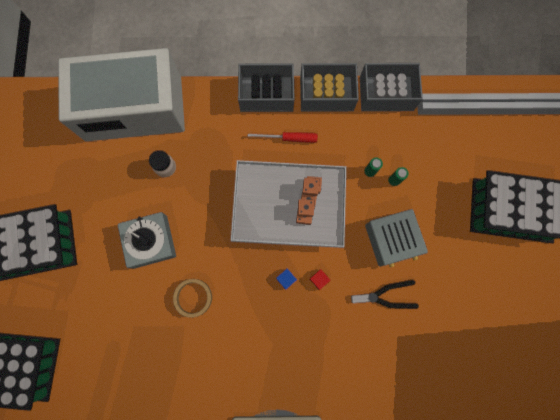

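View pics/side0.png

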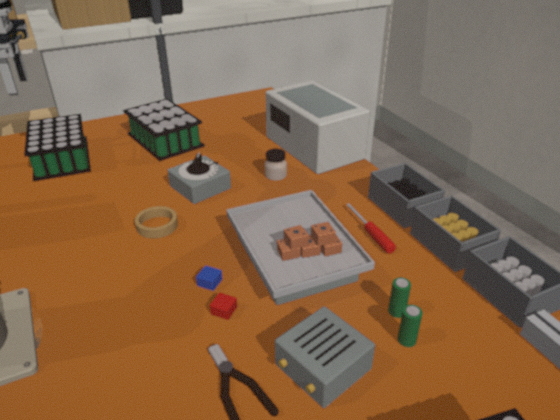

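The top picture shows the pan at about (290,204), with the block row near (308,200). The indicator is at (146,240) and the charger at (397,238). Next I'll zoom in.

Run:
```python
from h import *
a=load('top0')['pixels'][155:255,225:355,::-1]; b=load('top0')['pixels'][210:270,110:180,::-1]
cv2.imwrite('pics/z1.png',cv2.resize(a,None,fx=6,fy=6,interpolation=cv2.INTER_CUBIC))
cv2.imwrite('pics/z2.png',cv2.resize(b,None,fx=8,fy=8,interpolation=cv2.INTER_CUBIC))
a=load('side0')['pixels'][185:305,215:375,::-1]
cv2.imwrite('pics/z3.png',cv2.resize(a,None,fx=5,fy=5,interpolation=cv2.INTER_CUBIC))
```

```text
(no output)
```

View pics/z1.png

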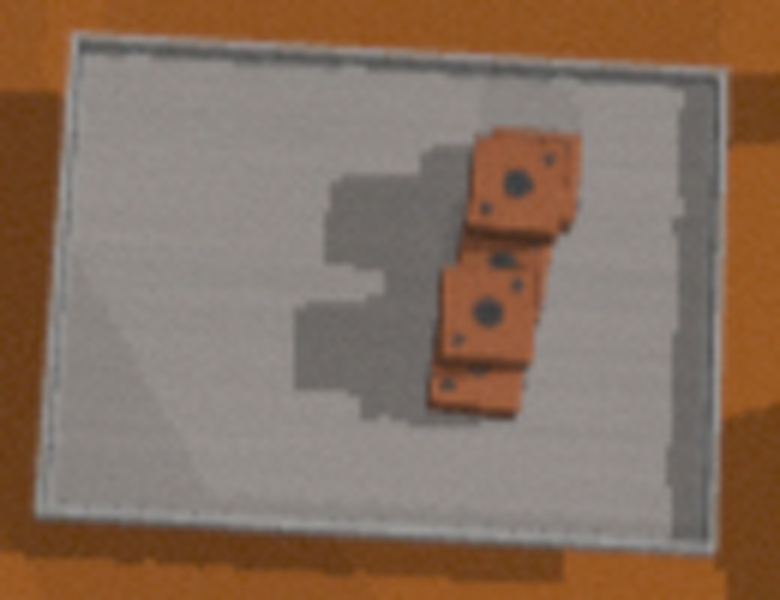

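View pics/z2.png

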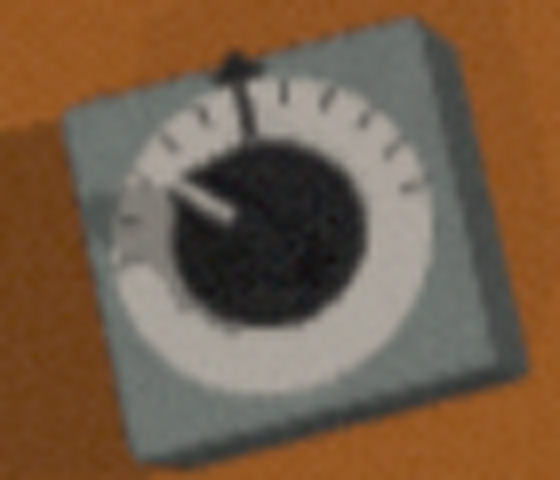

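View pics/z3.png

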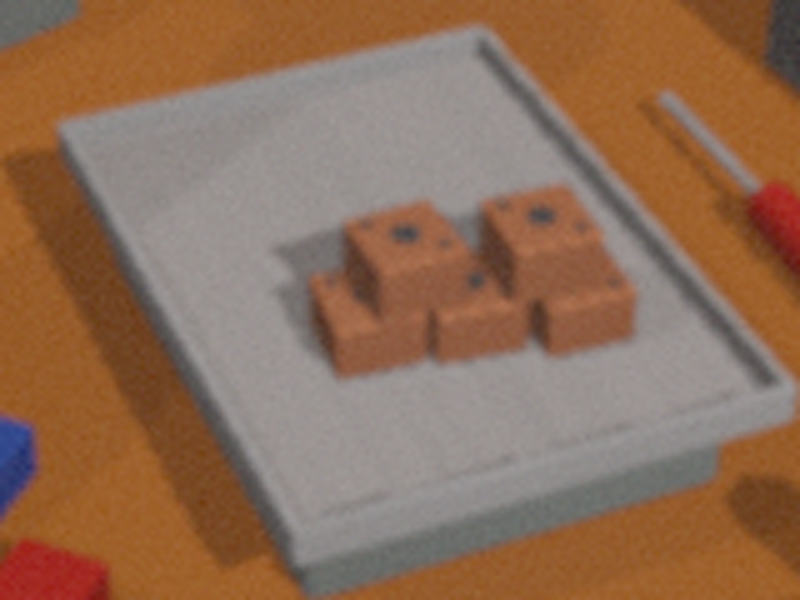

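Run:
```python
from h import *
T=load('top0');S=load('side0')
t=lambda x,y:((x+.5)/6-.5+225,(y+.5)/6-.5+155)
s=lambda x,y:((x+.5)/5-.5+215,(y+.5)/5-.5+185)
k=lambda x,y:((x+.5)/8-.5+110,(y+.5)/8-.5+210)
C=[]
for a,b in [((75,37),(485,28)),((727,72),(795,385)),((715,550),(295,550)),((37,517),(60,125))]:
    p,e=two(T,t(*a),S,s(*b)); q=onz(T,*t(*a),.062);C.append(q);print('pan',p.round(4),e.round(4),q.round(4))
C=np.array(C);print('centre',C.mean(0),'sizes',[np.linalg.norm(C[i]-C[(i+1)%4]).round(4) for i in range(4)])
v=C[0]-C[1]+C[3]-C[2]; print('pan yaw',np.arctan2(v[1],v[0])-np.pi/2)
for n,a,b in [('near',(488,312),(405,234)),('far',(517,184),(543,215))]:
    p,e=two(T,t(*a),S,s(*b));print(n,p.round(4),e.round(4),onz(T,*t(*a),.098).round(4))
# top faces corners
for n,P in [('near',[(443,268),(538,270),(530,365),(438,360)]),('far',[(475,133),(572,137),(560,235),(467,232)])]:
    q=np.array([onz(T,*t(*x),.098) for x in P]);v=q[0]-q[1]+q[3]-q[2];print(n,q.mean(0).round(4),np.arctan2(v[1],v[0])-np.pi/2,np.linalg.norm(v)/2)
# lower near block: lower corners
for P in [(430,405),(518,413),(547,248),(458,250),(580,137),(573,225),(490,130)]: print('low',onz(T,*t(*P),.074).round(4))
# indicator
I=np.array([onz(T,*k(*x),.05) for x in [(65,107),(415,18),(490,365),(142,462)]]);print('ind',I.mean(0),[np.linalg.norm(I[i]-I[(i+1)%4]).round(4) for i in range(4)])
dc=onz(T,*k(272,236),.052);print('dial plate centre',dc)
z=[onz(T,*k(*x),.052) for x in [(249,135),(237,65)]];
kc=I.mean(0)[:2]
pp=[onz(T,*k(*x),.083) for x in [(235,215),(172,180)]]
a0=np.arctan2(*(z[1]-z[0])[[1,0]]);a1=np.arctan2(*(pp[1]-pp[0])[[1,0]]);print('zero dir',a0,'ptr dir',a1, 'knob',a1-a0,z,pp)
for f,c in(('ind',kc),('dial',dc[:2])): 
  print(f,[np.arctan2(*(q[:2]-c)[[1,0]]) for q in z+pp])
```

```text
pan [0.6966 0.0907 0.0619] 0.0008 [0.697  0.0905 0.062 ]
pan [ 0.6797 -0.1725  0.0627] 0.0019 [ 0.6808 -0.1731  0.062 ]
pan [ 0.4861 -0.1615  0.0544] 0.0041 [ 0.4873 -0.1608  0.062 ]
pan [0.5016 0.1033 0.0619] 0.001 [0.5021 0.1032 0.062 ]
centre [ 0.59180672 -0.03504538  0.062     ] sizes [np.float64(0.2641), np.float64(0.1939), np.float64(0.2645), np.float64(0.1953)]
pan yaw -0.058557858343768254
near [ 0.5738 -0.071   0.0983] 0.0029 [ 0.5752 -0.0715  0.098 ]
far [ 0.6245 -0.0834  0.0983] 0.0019 [ 0.6255 -0.0838  0.098 ]
near [ 0.5738 -0.0712  0.098 ] -0.04438160981046635 0.03572254839983407
far [ 0.6255 -0.0844  0.098 ] -0.043859044391829416 0.03667648586889323
low [ 0.5433 -0.0501  0.074 ]
low [ 0.5399 -0.0842  0.074 ]
low [ 0.6056 -0.0972  0.074 ]
low [ 0.605  -0.0621  0.074 ]
low [ 0.6507 -0.1114  0.074 ]
low [ 0.6148 -0.1077  0.074 ]
low [ 0.6538 -0.0757  0.074 ]
ind [0.50893626 0.30862052 0.05      ] [np.float64(0.106), np.float64(0.1072), np.float64(0.1038), np.float64(0.109)]
dial plate centre [0.50873281 0.30981192 0.052     ]
zero dir 0.22011998421821205 ptr dir 1.0676164018840462 knob 0.8474964176658342 [array([0.53889298, 0.31822975, 0.052     ]), array([0.55999352, 0.3229509 , 0.052     ])] [array([0.51101279, 0.31097078, 0.083     ]), array([0.52122914, 0.32953116, 0.083     ])]
ind [np.float64(0.31040143161531675), np.float64(0.27363225209213365), np.float64(0.8471534217281446), np.float64(1.0393385229041125)]
dial [np.float64(0.27217754913684605), np.float64(0.2509147864253221), np.float64(0.4702441978383839), np.float64(1.0059560357179103)]
```

The measured heights match the text: rim 0.062, block tops 0.098. The pan is 264 × 194 mm at yaw −0.06. I'll move on to the first grasp.

```bash
cat >> h.py <<'E'
def rel(x,y,z,jaw):
    """target -> tool-frame shift cm and wz from the present pose; jaw = world angle of jaw axis"""
    s=ctrl.observe(); R=rot(s['ee_rot']); d=R.T@(np.array([x,y,z])-s['tool_pos'])*100
    a=np.arctan2(R[1,0],R[0,0]); w=(jaw-a+np.pi/2)%np.pi-np.pi/2
    print('x %.2f y %.2f z %.2f wz %.3f'%(*d,-w),'| pos',s['tool_pos'].round(4),'f',s['force'].round(1),'w',round(s['grip_width'],4),'t',round(s['time'],2), 'tilt',np.round(R[:2,2],3))
def pan(px,py):
    c,s=np.cos(-.0586),np.sin(-.0586); return np.array([.5918+c*px-s*py,-.0350+s*px+c*py])
J=np.pi/2-.05
E
python3 -c "
from h import *
rel(.574,-.0713,.16,J)"
```

```text
x -56.68 y 57.25 z 7.06 wz -0.217 | pos [0.1712 0.6265 0.2297] f [ 1.1 -0.8 -0. ] w 0.0939 t 0.1 tilt [-0.    -0.002]
```

Call:
apply_moves:
  series:
    - {"x": -56.7, "y": 57.2, "z": 4, "wz": -0.217}
    - {"x": -56.7, "y": 57.2, "z": 4, "wz": -0.217}
    - {"x": -56.7, "y": 57.2, "z": 4, "wz": -0.217}
    - {"x": -56.7, "y": 57.2, "z": 4, "wz": -0.217}
    - {"x": -56.7, "y": 57.2, "z": 4, "wz": -0.217}
    - {"x": -56.7, "y": 57.2, "z": 4, "wz": -0.217}
    - {"x": -56.7, "y": 57.2, "z": 4, "wz": -0.217}
    - {"x": -56.7, "y": 57.2, "z": 4, "wz": -0.217}
    - {"x": -56.7, "y": 57.2, "z": 4, "wz": -0.217}
    - {"x": -56.7, "y": 57.2, "z": 4, "wz": -0.217}
  grip: -0.2
  force: 20

```text
schema error: expected keys x, y, z, wx, wy, wz
```

```bash
python3 -c "
from h import *
rel(.574,-.0713,.16,J);rel(.574,-.0713,.103,J)"
```

```text
x -56.68 y 57.25 z 7.06 wz -0.217 | pos [0.1712 0.6265 0.2297] f [ 1.1 -0.8 -0. ] w 0.0939 t 0.1 tilt [-0.    -0.002]
x -56.67 y 57.25 z 12.76 wz -0.217 | pos [0.1712 0.6265 0.2297] f [ 1.1 -0.8 -0. ] w 0.0939 t 0.1 tilt [-0.    -0.002]
```

Call:
apply_moves:
  series:
    - {"x": -56.7, "y": 57.2, "z": 4, "wx": 0, "wy": 0, "wz": -0.217}
    - {"x": -56.7, "y": 57.2, "z": 4, "wx": 0, "wy": 0, "wz": -0.217}
    - {"x": -56.7, "y": 57.2, "z": 4, "wx": 0, "wy": 0, "wz": -0.217}
    - {"x": -56.7, "y": 57.2, "z": 4, "wx": 0, "wy": 0, "wz": -0.217}
    - {"x": -56.7, "y": 57.2, "z": 4, "wx": 0, "wy": 0, "wz": -0.217}
    - {"x": -56.7, "y": 57.2, "z": 4, "wx": 0, "wy": 0, "wz": -0.217}
    - {"x": -56.7, "y": 57.2, "z": 4, "wx": 0, "wy": 0, "wz": -0.217}
    - {"x": -56.7, "y": 57.2, "z": 4, "wx": 0, "wy": 0, "wz": -0.217}
    - {"x": -56.7, "y": 57.2, "z": 4, "wx": 0, "wy": 0, "wz": -0.217}
    - {"x": -56.7, "y": 57.2, "z": 4, "wx": 0, "wy": 0, "wz": -0.217}
  grip: -0.2
  force: 20

```text
time: 1.35
tool_pos: [0.4838, 0.0845, 0.1993]
ee_rot: [-0.0, 0.724, 0.689, 0.0]
force: [0.7, 0.4, -0.5]
grip_width: 0.0564
```

```bash
python3 -c "
from h import *
rel(.574,-.0713,.16,J);rel(.574,-.0713,.103,J)"
```

```text
x -15.11 y 9.78 z 3.92 wz 0.000 | pos [0.4838 0.0845 0.1993] f [ 0.7  0.4 -0.5] w 0.0564 t 1.35 tilt [-0.  0.]
x -15.11 y 9.78 z 9.62 wz 0.000 | pos [0.4838 0.0845 0.1993] f [ 0.7  0.4 -0.5] w 0.0564 t 1.35 tilt [-0.  0.]
```

Call:
apply_moves:
  series:
    - {"x": -15.1, "y": 9.8, "z": 4, "wx": 0, "wy": 0, "wz": 0}
    - {"x": -15.1, "y": 9.8, "z": 4, "wx": 0, "wy": 0, "wz": 0}
    - {"x": -15.1, "y": 9.8, "z": 4, "wx": 0, "wy": 0, "wz": 0}
    - {"x": -15.1, "y": 9.8, "z": 4, "wx": 0, "wy": 0, "wz": 0}
    - {"x": -15.1, "y": 9.8, "z": 4, "wx": 0, "wy": 0, "wz": 0}
    - {"x": -15.1, "y": 9.8, "z": 4, "wx": 0, "wy": 0, "wz": 0}

```text
time: 2.1
tool_pos: [0.573, -0.0674, 0.1597]
ee_rot: [-0.001, 0.724, 0.69, 0.0]
force: [0.3, 0.6, 0.7]
grip_width: 0.0561
```

```bash
python3 -c "
from h import *
rel(.574,-.0713,.103,J); shot('top','t1')
rel(.574,-.0713,.18,J);rel(*pan(-.055,.08),.13,np.pi/2-.0586)"
```

```text
x -0.39 y 0.12 z 5.67 wz 0.003 | pos [ 0.573  -0.0674  0.1597] f [0.3 0.6 0.7] w 0.0561 t 2.1 tilt [-0.     0.001]
x -0.38 y 0.10 z -2.02 wz 0.003 | pos [ 0.5732 -0.0675  0.1598] f [-0.3  0.3 -0.2] w 0.0566 t 2.15 tilt [-0.     0.001]
x 11.39 y -3.70 z 2.99 wz 0.012 | pos [ 0.5732 -0.0675  0.1598] f [-0.3  0.3 -0.2] w 0.0566 t 2.15 tilt [-0.     0.001]
```

View pics/t1.png

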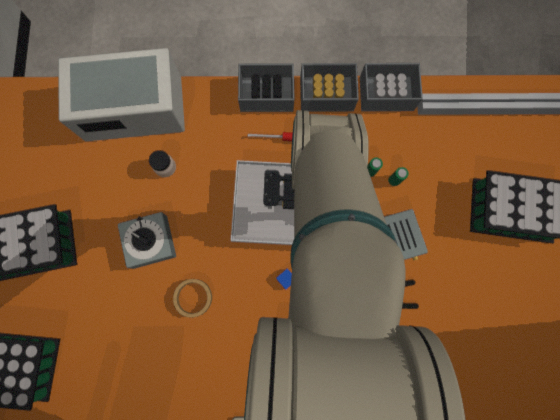

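Call:
apply_moves:
  series:
    - {"x": -0.4, "y": 0.1, "z": 3, "wx": 0, "wy": 0, "wz": 0}
    - {"x": -0.4, "y": 0.1, "z": 5.4, "wx": 0, "wy": 0, "wz": 0}
    - {"x": -0.4, "y": 0.1, "z": 5.7, "wx": 0, "wy": 0, "wz": 0}
    - {"x": -0.4, "y": 0.1, "z": 5.7, "wx": 0, "wy": 0, "wz": 0}

```text
time: 2.65
tool_pos: [0.5746, -0.0728, 0.1031]
ee_rot: [0.0, 0.724, 0.69, 0.0]
force: [-0.0, 0.3, 0.4]
grip_width: 0.0564
```

Call:
apply_moves:
  series:
    - {"x": 0, "y": 0, "z": 0, "wx": 0, "wy": 0, "wz": 0}
    - {"x": 0, "y": 0, "z": 0, "wx": 0, "wy": 0, "wz": 0}
    - {"x": 0, "y": 0, "z": 0, "wx": 0, "wy": 0, "wz": 0}
    - {"x": 0, "y": 0, "z": -3, "wx": 0, "wy": 0, "wz": 0}
    - {"x": 0, "y": 0, "z": -5, "wx": 0, "wy": 0, "wz": 0}
    - {"x": 11.8, "y": -3.8, "z": -5, "wx": 0, "wy": 0, "wz": 0.012}
    - {"x": 11.8, "y": -3.8, "z": -5, "wx": 0, "wy": 0, "wz": 0.012}
    - {"x": 11.8, "y": -3.8, "z": -5, "wx": 0, "wy": 0, "wz": 0.012}
    - {"x": 11.8, "y": -3.8, "z": -4, "wx": 0, "wy": 0, "wz": 0.012}
    - {"x": 11.8, "y": -3.8, "z": -4, "wx": 0, "wy": 0, "wz": 0.012}
  grip: 0.6
  force: 20

```text
time: 3.9
tool_pos: [0.5416, 0.0441, 0.1413]
ee_rot: [-0.0, 0.73, 0.684, -0.001]
force: [0.0, -0.2, -2.6]
grip_width: 0.0359
```

```bash
python3 -c "
from h import *
rel(*pan(-.055,.08),.08,np.pi/2-.0586); shot('side','s1')"
```

```text
x 0.40 y -0.01 z 6.13 wz -0.006 | pos [0.5416 0.0441 0.1413] f [ 0.  -0.2 -2.6] w 0.0359 t 3.9 tilt [-0.002 -0.001]
```

View pics/s1.png

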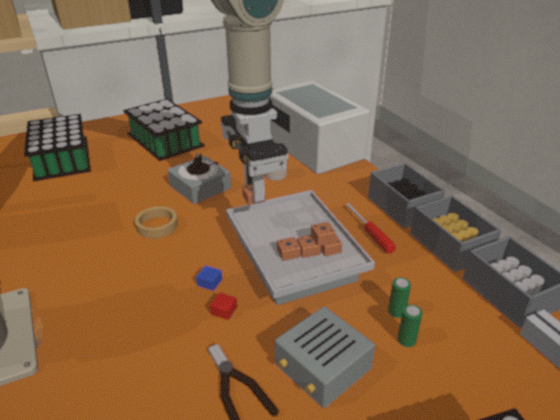

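The block is held at side pixel (250,195), with opening 36 mm and 2.6 N of weight. Lowering it now.

Call:
apply_moves:
  series:
    - {"x": 0.2, "y": 0, "z": 3, "wx": 0, "wy": 0, "wz": 0}
    - {"x": 0.2, "y": 0, "z": 5.4, "wx": 0, "wy": 0, "wz": 0}
    - {"x": 0.2, "y": 0, "z": 6.1, "wx": 0, "wy": 0, "wz": 0}
    - {"x": 0.2, "y": 0, "z": 6.1, "wx": 0, "wy": 0, "wz": 0}
    - {"x": 0.2, "y": 0, "z": 6.1, "wx": 0, "wy": 0, "wz": 0}

```text
time: 4.58
tool_pos: [0.5431, 0.048, 0.0823]
ee_rot: [0.001, 0.729, 0.685, 0.001]
force: [-0.6, 0.5, -1.9]
grip_width: 0.0361
```

```bash
python3 -c "
from h import *
rel(.6252,-.0840,.14,J); rel(.6252,-.0840,.103,J)"
```

```text
x -12.66 y 9.02 z -5.76 wz -0.012 | pos [0.5431 0.048  0.0823] f [-0.6  0.5 -1.9] w 0.0361 t 4.58 tilt [0.002 0.   ]
x -12.66 y 9.02 z -2.06 wz -0.012 | pos [0.5431 0.048  0.0823] f [-0.6  0.5 -1.9] w 0.0361 t 4.58 tilt [0.002 0.   ]
```

Call:
apply_moves:
  series:
    - {"x": 0, "y": 0, "z": 0.2, "wx": 0, "wy": 0, "wz": 0}
    - {"x": 0, "y": 0, "z": 0.2, "wx": 0, "wy": 0, "wz": 0}

```text
time: 4.82
tool_pos: [0.5425, 0.0483, 0.0798]
ee_rot: [0.0, 0.729, 0.685, 0.0]
force: [0.8, -0.5, -2.1]
grip_width: 0.0356
```

Call:
apply_moves:
  series:
    - {"x": 0, "y": 0, "z": 0, "wx": 0, "wy": 0, "wz": 0}
    - {"x": 0, "y": 0, "z": 0, "wx": 0, "wy": 0, "wz": 0}
    - {"x": 0, "y": 0, "z": -3, "wx": 0, "wy": 0, "wz": 0}
    - {"x": 0, "y": 0, "z": -7.5, "wx": 0, "wy": 0, "wz": 0}
    - {"x": -12.7, "y": 9, "z": -7.5, "wx": 0, "wy": 0, "wz": -0.012}
    - {"x": -12.7, "y": 9, "z": -7.5, "wx": 0, "wy": 0, "wz": -0.012}
    - {"x": -12.7, "y": 9, "z": -7.5, "wx": 0, "wy": 0, "wz": -0.012}
    - {"x": -12.7, "y": 9, "z": -5.5, "wx": 0, "wy": 0, "wz": -0.012}
    - {"x": -12.7, "y": 9, "z": -5.5, "wx": 0, "wy": 0, "wz": -0.012}
  grip: -0.2

```text
time: 5.95
tool_pos: [0.6231, -0.0842, 0.1332]
ee_rot: [-0.001, 0.725, 0.689, -0.001]
force: [0.2, 0.6, 0.7]
grip_width: 0.0563
```

```bash
python3 -c "
from h import *
rel(.6252,-.0840,.103,J); rel(*pan(.055,.08),.14,np.pi/2-.0586)"
```

```text
x 0.03 y 0.22 z 3.02 wz -0.000 | pos [ 0.6231 -0.0842  0.1332] f [0.2 0.6 0.7] w 0.0563 t 5.95 tilt [-0.003  0.001]
x 12.71 y 2.19 z -0.68 wz 0.008 | pos [ 0.6231 -0.0842  0.1332] f [0.2 0.6 0.7] w 0.0563 t 5.95 tilt [-0.003  0.001]
```

Call:
apply_moves:
  series:
    - {"x": 0, "y": 0.2, "z": 2.5, "wx": 0, "wy": 0, "wz": 0}
    - {"x": 0, "y": 0.2, "z": 3.0, "wx": 0, "wy": 0, "wz": 0}
    - {"x": 0, "y": 0.2, "z": 3.0, "wx": 0, "wy": 0, "wz": 0}
    - {"x": 0, "y": 0.2, "z": 3.0, "wx": 0, "wy": 0, "wz": 0}

```text
time: 6.45
tool_pos: [0.6269, -0.084, 0.1055]
ee_rot: [0.001, 0.724, 0.689, 0.0]
force: [-0.3, 0.1, -0.1]
grip_width: 0.0563
```

Call:
apply_moves:
  series:
    - {"x": 0, "y": 0, "z": 0, "wx": 0, "wy": 0, "wz": 0}
    - {"x": 0, "y": 0, "z": 0, "wx": 0, "wy": 0, "wz": 0}
    - {"x": 0, "y": 0, "z": 0, "wx": 0, "wy": 0, "wz": 0}
    - {"x": 0, "y": 0, "z": -4, "wx": 0, "wy": 0, "wz": 0}
    - {"x": 12.7, "y": 2, "z": -5, "wx": 0, "wy": 0, "wz": 0.008}
    - {"x": 12.7, "y": 2, "z": -5, "wx": 0, "wy": 0, "wz": 0.008}
    - {"x": 12.7, "y": 2, "z": -5, "wx": 0, "wy": 0, "wz": 0.008}
    - {"x": 12.7, "y": 2, "z": -2, "wx": 0, "wy": 0, "wz": 0.008}
    - {"x": 12.7, "y": 2, "z": -2, "wx": 0, "wy": 0, "wz": 0.008}
  grip: 0.6

```text
time: 7.58
tool_pos: [0.6499, 0.0409, 0.1218]
ee_rot: [-0.002, 0.727, 0.686, -0.003]
force: [-0.7, 0.3, -3.0]
grip_width: 0.0365
```

```bash
python3 -c "
from h import *
rel(*pan(.055,.08),.08,np.pi/2-.0586)"
```

```text
x 0.09 y 0.17 z 4.18 wz 0.001 | pos [0.6499 0.0409 0.1218] f [-0.7  0.3 -3. ] w 0.0365 t 7.58 tilt [-0.007 -0.001]
```

Call:
apply_moves:
  series:
    - {"x": 0, "y": 0.1, "z": 2, "wx": 0, "wy": 0, "wz": 0}
    - {"x": 0, "y": 0.1, "z": 3.5, "wx": 0, "wy": 0, "wz": 0}
    - {"x": 0, "y": 0.1, "z": 4, "wx": 0, "wy": 0, "wz": 0}
    - {"x": 0, "y": 0.1, "z": 4, "wx": 0, "wy": 0, "wz": 0}
    - {"x": 0, "y": 0.1, "z": 4, "wx": 0, "wy": 0, "wz": 0}

```text
time: 8.2
tool_pos: [0.6541, 0.0416, 0.085]
ee_rot: [0.0, 0.727, 0.686, 0.0]
force: [0.9, -0.6, -2.2]
grip_width: 0.0365
```

```bash
python3 -c "
from h import *
rel(*pan(.055,.08),.082,np.pi/2-.0586);rel(.45,.25,.2,np.pi/2)"
```

```text
x -0.01 y -0.27 z 0.30 wz 0.001 | pos [0.6541 0.0416 0.085 ] f [ 0.9 -0.6 -2.2] w 0.0365 t 8.2 tilt [0.001 0.   ]
x 19.62 y -21.57 z -11.52 wz -0.058 | pos [0.6541 0.0416 0.085 ] f [ 0.9 -0.6 -2.2] w 0.0365 t 8.2 tilt [0.001 0.   ]
```

Call:
apply_moves:
  series:
    - {"x": 0, "y": -0.2, "z": 0.3, "wx": 0, "wy": 0, "wz": 0}
    - {"x": 0, "y": -0.2, "z": 0.3, "wx": 0, "wy": 0, "wz": 0}

```text
time: 8.45
tool_pos: [0.6513, 0.0418, 0.0815]
ee_rot: [-0.0, 0.727, 0.686, -0.0]
force: [-0.7, 0.1, -2.3]
grip_width: 0.0363
```

Call:
apply_moves:
  series:
    - {"x": 0, "y": 0, "z": 0, "wx": 0, "wy": 0, "wz": 0}
    - {"x": 0, "y": 0, "z": 0, "wx": 0, "wy": 0, "wz": 0}
    - {"x": 0, "y": 0, "z": -3, "wx": 0, "wy": 0, "wz": 0}
    - {"x": 0, "y": 0, "z": -9, "wx": 0, "wy": 0, "wz": 0}
    - {"x": 16, "y": -18, "z": -11, "wx": 0, "wy": 0, "wz": 0}
    - {"x": 16, "y": -18, "z": -11, "wx": 0, "wy": 0, "wz": 0}
    - {"x": 16, "y": -18, "z": -11, "wx": 0, "wy": 0, "wz": 0}
    - {"x": 16, "y": -18, "z": -11, "wx": 0, "wy": 0, "wz": 0}
  grip: -0.2

```text
time: 9.45
tool_pos: [0.4797, 0.2137, 0.1922]
ee_rot: [-0.0, 0.727, 0.687, 0.001]
force: [0.3, 0.1, 0.4]
grip_width: 0.0563
```

Run:
```python
from h import *
c=shot('top','t2'); d=shot('side','s2')
a=c['pixels'][155:255,225:355,::-1]
cv2.imwrite('pics/z4.png',cv2.resize(a,None,fx=6,fy=6,interpolation=cv2.INTER_CUBIC))
def m(c,z,roi):
    x0,x1,y0,y1=roi; p=c['pixels'][y0:y1,x0:x1]; h=cv2.cvtColor(cv2.resize(p,None,fx=4,fy=4,interpolation=cv2.INTER_CUBIC),cv2.COLOR_RGB2HSV)
    k=((h[...,0]<14)&(h[...,1]>110)).astype(np.uint8)
    for q in cv2.findContours(k,0,2)[0]:
        if cv2.contourArea(q)<1500: continue
        (u,v),s,an=cv2.minAreaRect(q); print((u+.5)/4-.5+x0,(v+.5)/4-.5+y0,np.array(s)/4,an,onz(c,(u+.5)/4-.5+x0,(v+.5)/4-.5+y0,z).round(4))
m(c,.072,(236,344,166,242))
```

```text
254.02798080444336 223.31632232666016 [15.15397835 15.60465336] 3.6913859844207764 [0.5414 0.0484 0.072 ]
308.47708892822266 199.7594757080078 [16.93771935 49.42684937] 16.189205169677734 [ 0.5968 -0.0799  0.072 ]
256.68140411376953 178.99237823486328 [14.99108124 15.73649406] 6.34019136428833 [0.6482 0.0425 0.072 ]
```

View pics/z4.png

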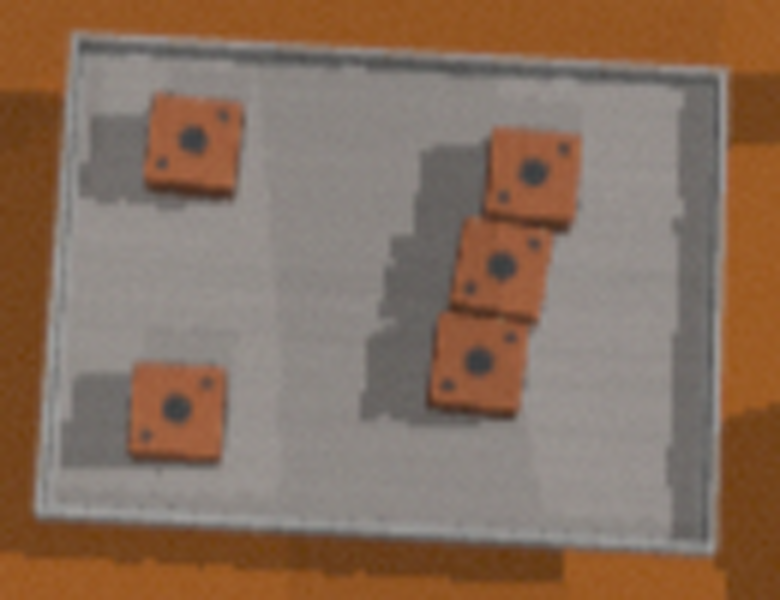

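Two blocks are placed, at zoom (193,140) and (177,408). The row's hole centres are at zoom (535,172), (502,267) and (480,362).

Run:
```python
from h import *
T=load('t2')
for n,a in [('far',(535,172)),('mid',(502,267)),('near',(480,362))]:
    print(n,onz(T,(a[0]+.5)/6+224.5,(a[1]+.5)/6+154.5,.074).round(4))
for a in [(.055,-.085),(-.055,-.085),(0,0)]: print(pan(*a).round(4))
p=onz(T,(480.5)/6+224.5,(362.5)/6+154.5,.074)
rel(p[0],p[1],.13,np.pi/2-.08)
```

```text
far [ 0.6365 -0.0932  0.074 ]
mid [ 0.598  -0.0793  0.074 ]
near [ 0.5602 -0.0699  0.074 ]
[ 0.6417 -0.1231]
[ 0.5319 -0.1166]
[ 0.5918 -0.035 ]
x -28.34 y 9.73 z 6.12 wz 0.032 | pos [0.4767 0.2177 0.1924] f [1.1 0.8 0.4] w 0.0562 t 9.55 tilt [-0.002  0.003]
```

Call:
apply_moves:
  series:
    - {"x": -28.3, "y": 9.7, "z": 3, "wx": 0, "wy": 0, "wz": 0.03}
    - {"x": -28.3, "y": 9.7, "z": 3, "wx": 0, "wy": 0, "wz": 0.03}
    - {"x": -28.3, "y": 9.7, "z": 3, "wx": 0, "wy": 0, "wz": 0.03}
    - {"x": -28.3, "y": 9.7, "z": 3, "wx": 0, "wy": 0, "wz": 0.03}
    - {"x": -28.3, "y": 9.7, "z": 4, "wx": 0, "wy": 0, "wz": 0.03}
    - {"x": -28.3, "y": 9.7, "z": 6, "wx": 0, "wy": 0, "wz": 0.03}
    - {"x": -28.3, "y": 9.7, "z": 6, "wx": 0, "wy": 0, "wz": 0.03}
    - {"x": -28.3, "y": 9.7, "z": 6, "wx": 0, "wy": 0, "wz": 0.03}

```text
time: 10.55
tool_pos: [0.5621, -0.0758, 0.1321]
ee_rot: [0.0, 0.737, 0.676, 0.0]
force: [-0.5, 0.6, 0.5]
grip_width: 0.0564
```

```bash
python3 -c "
from h import *
rel(.5602,-.0699,.078,np.pi/2-.08)"
```

```text
x 0.57 y -0.25 z 5.41 wz -0.007 | pos [ 0.5621 -0.0758  0.1321] f [-0.5  0.6  0.5] w 0.0564 t 10.55 tilt [0.001 0.   ]
```

Call:
apply_moves:
  series:
    - {"x": 0.5, "y": -0.2, "z": 3, "wx": 0, "wy": 0, "wz": 0}
    - {"x": 0.5, "y": -0.2, "z": 5, "wx": 0, "wy": 0, "wz": 0}
    - {"x": 0.5, "y": -0.2, "z": 5.4, "wx": 0, "wy": 0, "wz": 0}
    - {"x": 0.5, "y": -0.2, "z": 5.4, "wx": 0, "wy": 0, "wz": 0}
    - {"x": 0.5, "y": -0.2, "z": 5.4, "wx": 0, "wy": 0, "wz": 0}

```text
time: 11.18
tool_pos: [0.5609, -0.0711, 0.0785]
ee_rot: [0.001, 0.737, 0.675, 0.001]
force: [0.1, 0.2, 0.1]
grip_width: 0.0564
```

Call:
apply_moves:
  series:
    - {"x": 0, "y": 0, "z": 0, "wx": 0, "wy": 0, "wz": 0}
    - {"x": 0, "y": 0, "z": 0, "wx": 0, "wy": 0, "wz": 0}
    - {"x": 0, "y": 0, "z": 0, "wx": 0, "wy": 0, "wz": 0}
    - {"x": 0, "y": 0, "z": -2, "wx": 0, "wy": 0, "wz": 0}
    - {"x": -2.5, "y": -1.5, "z": -2, "wx": 0, "wy": 0, "wz": -0.02}
    - {"x": -4.9, "y": -2.5, "z": -2, "wx": 0, "wy": 0, "wz": -0.02}
    - {"x": -4.9, "y": -2.5, "z": -2, "wx": 0, "wy": 0, "wz": -0.02}
    - {"x": -4.9, "y": -2.5, "z": -2, "wx": 0, "wy": 0, "wz": -0.02}
  grip: 0.6

```text
time: 12.18
tool_pos: [0.5311, -0.117, 0.0972]
ee_rot: [-0.0, 0.731, 0.683, 0.0]
force: [0.6, 0.0, -3.4]
grip_width: 0.0359
```

```bash
python3 -c "
from h import *
rel(*pan(-.055,-.085),.08,np.pi/2-.0586)"
```

```text
x 0.04 y 0.08 z 1.72 wz -0.009 | pos [ 0.5311 -0.117   0.0972] f [ 0.6  0.  -3.4] w 0.0359 t 12.18 tilt [-0.     0.001]
```

Call:
apply_moves:
  series:
    - {"x": 0, "y": 0.1, "z": 1.2, "wx": 0, "wy": 0, "wz": 0}
    - {"x": 0, "y": 0.1, "z": 1.8, "wx": 0, "wy": 0, "wz": 0}
    - {"x": 0, "y": 0.1, "z": 1.8, "wx": 0, "wy": 0, "wz": 0}
    - {"x": 0, "y": 0.1, "z": 1.8, "wx": 0, "wy": 0, "wz": 0}

```text
time: 12.68
tool_pos: [0.5318, -0.1176, 0.0793]
ee_rot: [-0.0, 0.731, 0.683, -0.0]
force: [0.6, 0.1, -3.6]
grip_width: 0.036
```

Call:
apply_moves:
  series:
    - {"x": 0, "y": 0, "z": 0, "wx": 0, "wy": 0, "wz": 0}
    - {"x": 0, "y": 0, "z": 0, "wx": 0, "wy": 0, "wz": 0}
    - {"x": 0, "y": 0, "z": -2.5, "wx": 0, "wy": 0, "wz": 0}
    - {"x": 0, "y": 0, "z": -6, "wx": 0, "wy": 0, "wz": 0}
    - {"x": 3.1, "y": 10.3, "z": -6, "wx": 0, "wy": 0, "wz": -0.02}
    - {"x": 3.1, "y": 10.3, "z": -6, "wx": 0, "wy": 0, "wz": -0.02}
    - {"x": 3.1, "y": 10.3, "z": -6, "wx": 0, "wy": 0, "wz": -0.02}
    - {"x": 3.1, "y": 10.3, "z": -5, "wx": 0, "wy": 0, "wz": -0.02}
    - {"x": 3.1, "y": 10.3, "z": -5, "wx": 0, "wy": 0, "wz": -0.02}
  grip: -0.2

```text
time: 13.8
tool_pos: [0.6344, -0.0946, 0.1283]
ee_rot: [-0.001, 0.724, 0.69, -0.001]
force: [-0.2, 0.4, 0.8]
grip_width: 0.0565
```

```bash
python3 -c "
from h import *
rel(.6365,-.0932,.078,np.pi/2-.05)"
```

```text
x 0.15 y 0.22 z 5.03 wz 0.001 | pos [ 0.6344 -0.0946  0.1283] f [-0.2  0.4  0.8] w 0.0565 t 13.8 tilt [-0.004 -0.   ]
```

Call:
apply_moves:
  series:
    - {"x": 0.1, "y": 0.1, "z": 3, "wx": 0, "wy": 0, "wz": 0}
    - {"x": 0.1, "y": 0.1, "z": 4.7, "wx": 0, "wy": 0, "wz": 0}
    - {"x": 0.1, "y": 0.1, "z": 5, "wx": 0, "wy": 0, "wz": 0}
    - {"x": 0.1, "y": 0.1, "z": 5, "wx": 0, "wy": 0, "wz": 0}
    - {"x": 0.1, "y": 0.1, "z": 5, "wx": 0, "wy": 0, "wz": 0}

```text
time: 14.42
tool_pos: [0.6384, -0.0931, 0.0804]
ee_rot: [0.001, 0.724, 0.69, 0.0]
force: [0.2, -1.3, -0.0]
grip_width: 0.0564
```

Call:
apply_moves:
  series:
    - {"x": 0, "y": 0, "z": 0, "wx": 0, "wy": 0, "wz": 0}
    - {"x": 0, "y": 0, "z": 0, "wx": 0, "wy": 0, "wz": 0}
    - {"x": 0, "y": 0, "z": 0, "wx": 0, "wy": 0, "wz": 0}
    - {"x": 0, "y": 0, "z": -1.5, "wx": 0, "wy": 0, "wz": 0}
    - {"x": -3, "y": 0.7, "z": -1.5, "wx": 0, "wy": 0, "wz": 0}
    - {"x": -3, "y": 0.7, "z": -1.5, "wx": 0, "wy": 0, "wz": 0}
    - {"x": -3, "y": 0.7, "z": -1.5, "wx": 0, "wy": 0, "wz": 0}
  grip: 0.6

```text
time: 15.3
tool_pos: [0.643, -0.1227, 0.0946]
ee_rot: [-0.001, 0.724, 0.69, 0.0]
force: [0.7, 0.2, -2.5]
grip_width: 0.0364
```

```bash
python3 -c "
from h import *
rel(*pan(.055,-.085),.08,np.pi/2-.0586)"
```

```text
x -0.05 y -0.12 z 1.46 wz 0.010 | pos [ 0.643  -0.1227  0.0946] f [ 0.7  0.2 -2.5] w 0.0364 t 15.3 tilt [-0.001  0.001]
```

Call:
apply_moves:
  series:
    - {"x": 0, "y": -0.1, "z": 1, "wx": 0, "wy": 0, "wz": 0}
    - {"x": 0, "y": -0.1, "z": 1.4, "wx": 0, "wy": 0, "wz": 0}
    - {"x": 0, "y": -0.1, "z": 1.4, "wx": 0, "wy": 0, "wz": 0}
    - {"x": 0, "y": -0.1, "z": 1.4, "wx": 0, "wy": 0, "wz": 0}

```text
time: 15.8
tool_pos: [0.6423, -0.1229, 0.0801]
ee_rot: [-0.0, 0.724, 0.69, -0.0]
force: [0.7, -0.2, -2.6]
grip_width: 0.036
```

Call:
apply_moves:
  series:
    - {"x": 0, "y": 0, "z": 0, "wx": 0, "wy": 0, "wz": 0}
    - {"x": 0, "y": 0, "z": 0, "wx": 0, "wy": 0, "wz": 0}
    - {"x": 0, "y": 0, "z": -2.5, "wx": 0, "wy": 0, "wz": 0}
    - {"x": 0, "y": 0, "z": -6, "wx": 0, "wy": 0, "wz": 0}
    - {"x": 4.1, "y": -4.6, "z": -6, "wx": 0, "wy": 0, "wz": 0.07}
    - {"x": 4.1, "y": -4.6, "z": -5, "wx": 0, "wy": 0, "wz": 0.07}
    - {"x": 4.1, "y": -4.6, "z": -5, "wx": 0, "wy": 0, "wz": 0.07}
    - {"x": 4.1, "y": -4.6, "z": -5, "wx": 0, "wy": 0, "wz": 0.07}
  grip: -0.2

```text
time: 16.8
tool_pos: [0.5995, -0.0812, 0.1306]
ee_rot: [0.001, 0.748, 0.664, 0.0]
force: [-0.4, -0.8, -0.3]
grip_width: 0.0564
```

```bash
python3 -c "
from h import *
rel(.598,-.0793,.078,np.pi/2-.12)"
```

```text
x 0.17 y -0.18 z 5.26 wz 0.001 | pos [ 0.5995 -0.0812  0.1306] f [-0.4 -0.8 -0.3] w 0.0564 t 16.8 tilt [ 0.001 -0.001]
```

Call:
apply_moves:
  series:
    - {"x": 0.1, "y": -0.1, "z": 3, "wx": 0, "wy": 0, "wz": 0}
    - {"x": 0.1, "y": -0.1, "z": 4.9, "wx": 0, "wy": 0, "wz": 0}
    - {"x": 0.1, "y": -0.1, "z": 5.2, "wx": 0, "wy": 0, "wz": 0}
    - {"x": 0.1, "y": -0.1, "z": 5.2, "wx": 0, "wy": 0, "wz": 0}
    - {"x": 0.1, "y": -0.1, "z": 5.2, "wx": 0, "wy": 0, "wz": 0}

```text
time: 17.42
tool_pos: [0.5984, -0.0792, 0.0794]
ee_rot: [0.001, 0.748, 0.664, 0.001]
force: [0.1, 0.2, -0.0]
grip_width: 0.0562
```

Call:
apply_moves:
  series:
    - {"x": 0, "y": 0, "z": 0, "wx": 0, "wy": 0, "wz": 0}
    - {"x": 0, "y": 0, "z": 0, "wx": 0, "wy": 0, "wz": 0}
    - {"x": 0, "y": 0, "z": 0, "wx": 0, "wy": 0, "wz": 0}
    - {"x": 0, "y": 0, "z": -1.5, "wx": 0, "wy": 0, "wz": 0}
    - {"x": 4.3, "y": -1.1, "z": -1.5, "wx": 0, "wy": 0, "wz": -0.06}
    - {"x": 4.3, "y": -1.1, "z": -1.5, "wx": 0, "wy": 0, "wz": -0.06}
    - {"x": 4.3, "y": -1.1, "z": -1.5, "wx": 0, "wy": 0, "wz": -0.06}
  grip: 0.6

```text
time: 18.3
tool_pos: [0.5916, -0.0351, 0.0939]
ee_rot: [0.0, 0.727, 0.686, -0.0]
force: [0.2, -0.5, -2.2]
grip_width: 0.0361
```

```bash
python3 -c "
from h import *
rel(*pan(0,0),.08,np.pi/2-.0586)"
```

```text
x 0.01 y 0.02 z 1.39 wz 0.001 | pos [ 0.5916 -0.0351  0.0939] f [ 0.2 -0.5 -2.2] w 0.0361 t 18.3 tilt [ 0. -0.]
```

Call:
apply_moves:
  series:
    - {"x": 0, "y": 0, "z": 1, "wx": 0, "wy": 0, "wz": 0}
    - {"x": 0, "y": 0, "z": 1.4, "wx": 0, "wy": 0, "wz": 0}
    - {"x": 0, "y": 0, "z": 1.4, "wx": 0, "wy": 0, "wz": 0}
    - {"x": 0, "y": 0, "z": 1.4, "wx": 0, "wy": 0, "wz": 0}

```text
time: 18.8
tool_pos: [0.5915, -0.0352, 0.0791]
ee_rot: [-0.0, 0.727, 0.686, -0.0]
force: [-0.0, 0.3, -2.9]
grip_width: 0.0362
```

Call:
apply_moves:
  series:
    - {"x": 0, "y": 0, "z": 0, "wx": 0, "wy": 0, "wz": 0}
    - {"x": 0, "y": 0, "z": 0, "wx": 0, "wy": 0, "wz": 0}
    - {"x": 0, "y": 0, "z": -2.5, "wx": 0, "wy": 0, "wz": 0}
    - {"x": 0, "y": 0, "z": -8, "wx": 0, "wy": 0, "wz": 0}
    - {"x": 23.8, "y": -12.6, "z": -11, "wx": 0, "wy": 0, "wz": 0}
    - {"x": 23.8, "y": -12.6, "z": -11, "wx": 0, "wy": 0, "wz": 0}
    - {"x": 23.8, "y": -12.6, "z": -11, "wx": 0, "wy": 0, "wz": 0}
    - {"x": 23.8, "y": -12.6, "z": -11, "wx": 0, "wy": 0, "wz": 0}
    - {"x": 23.8, "y": -12.6, "z": -11, "wx": 0, "wy": 0, "wz": 0}
  grip: -0.2

```text
time: 19.92
tool_pos: [0.4776, 0.2147, 0.1903]
ee_rot: [-0.001, 0.725, 0.689, 0.001]
force: [1.8, -0.5, -0.3]
grip_width: 0.0566
```

Run:
```python
from h import *
c=shot('top','t3'); d=shot('side','s3')
a=c['pixels'][155:255,225:355,::-1]
h=cv2.resize(d['pixels'][160:305,165:375,::-1],None,fx=3.5,fy=3.5,interpolation=cv2.INTER_CUBIC); cv2.imwrite('pics/z6.png',h)
cv2.imwrite('pics/z5.png',cv2.resize(a,None,fx=6,fy=6,interpolation=cv2.INTER_CUBIC))
x0,x1,y0,y1=232,348,162,246; p=c['pixels'][y0:y1,x0:x1]; h=cv2.cvtColor(cv2.resize(p,None,fx=4,fy=4,interpolation=cv2.INTER_CUBIC),cv2.COLOR_RGB2HSV)
k=((h[...,0]<14)&(h[...,1]>110)).astype(np.uint8)
for q in cv2.findContours(k,0,2)[0]:
    if cv2.contourArea(q)<1500: continue
    (u,v),s,an=cv2.minAreaRect(q); w=onz(c,(u+.5)/4-.5+x0,(v+.5)/4-.5+y0,.072)[:2]-pan(0,0)
    R=np.array([[np.cos(.0586),-np.sin(.0586)],[np.sin(.0586),np.cos(.0586)]]); print((R@w).round(4),np.array(s)/4)
rel(.5089,.3090,.14,1.02)
rel(.5089,.3090,.14,1.02+np.pi/2)
print(ctrl.observe()['q'])
```

```text
[-0.0559 -0.085 ] [15.5117197  15.46317101]
[-0.0553  0.0804] [15.14232922 15.64135647]
[-0.0014  0.0003] [14.7945013  15.43233013]
[ 0.0518 -0.0837] [15.11861324 15.99252129]
[0.052  0.0807] [15.08179951 15.70731163]
[ 0.1008 -0.0504] [71.87985992  9.46268845]
x 9.70 y 2.54 z 5.03 wz 0.499 | pos [0.4785 0.2134 0.1901] f [ 0.3 -0.5  0.2] w 0.0559 t 20.02 tilt [0.001 0.002]
x 9.70 y 2.54 z 5.03 wz -1.072 | pos [0.4785 0.2134 0.1901] f [ 0.3 -0.5  0.2] w 0.0559 t 20.02 tilt [0.001 0.002]
[-0.4921729   0.50178171  0.02921281  1.91404819 -0.02346635  0.72462299
  1.06984024]
```

View pics/z5.png

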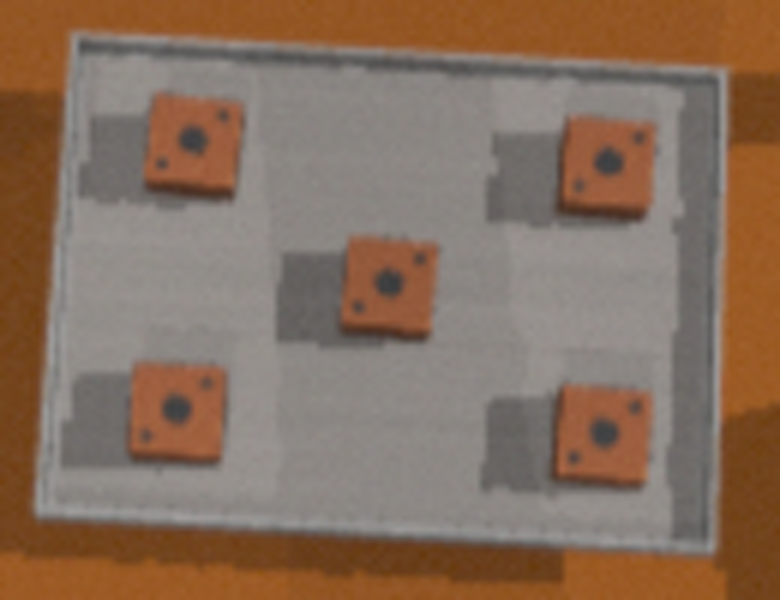

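View pics/z6.png

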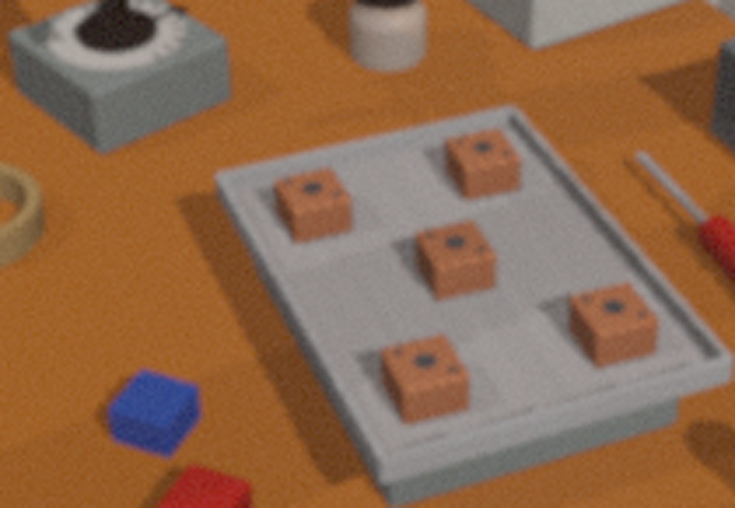

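The pan came out as planned: the blocks sit at about (±0.054, ±0.083) and (0, 0) in the pan frame, all flat. Next I'll measure the knob closely using both views.

Run:
```python
from h import *
b=load('side0')['pixels'][145:205,160:240,::-1]
cv2.imwrite('pics/z7.png',cv2.resize(b,None,fx=9,fy=9,interpolation=cv2.INTER_CUBIC))
b=load('top0')['pixels'][212:262,116:172,::-1]
cv2.imwrite('pics/z8.png',cv2.resize(b,None,fx=12,fy=12,interpolation=cv2.INTER_CUBIC))
```

```text
(no output)
```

View pics/z7.png

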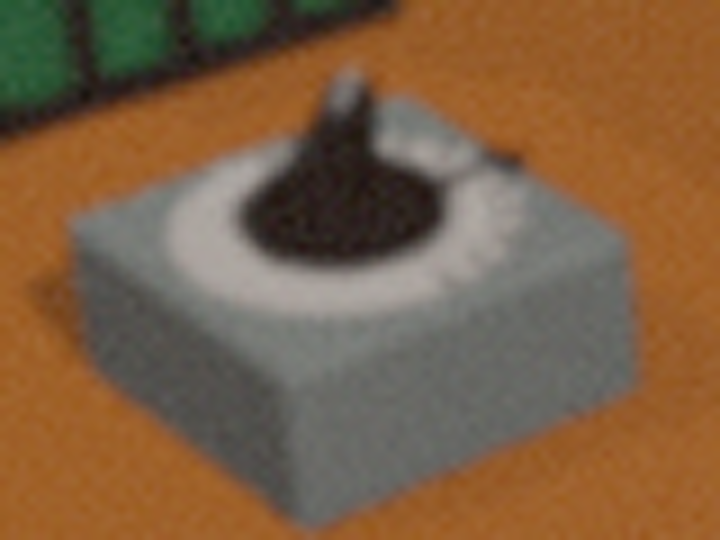

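View pics/z8.png

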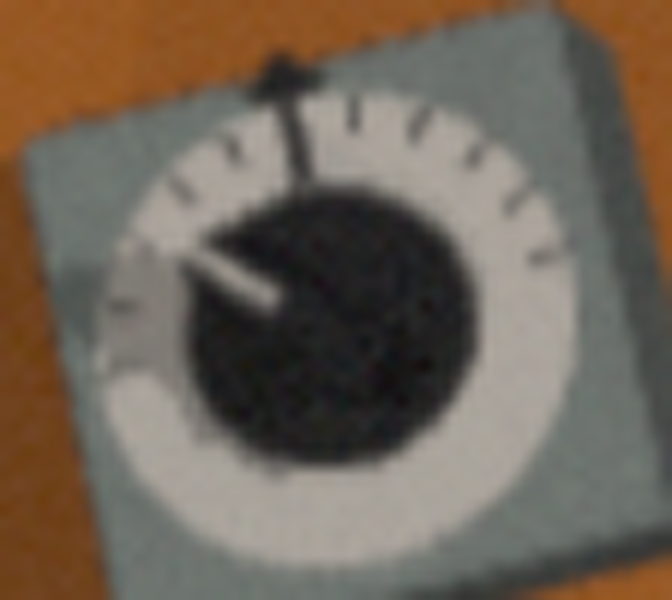

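Run:
```python
from h import *
T=load('top0');S=load('side0')
t=lambda x,y:((x+.5)/12-.5+116,(y+.5)/12-.5+212)
s=lambda x,y:((x+.5)/9-.5+160,(y+.5)/9-.5+145)
for n,a,b in [('ptr',(195,247),(350,72)),('dia',(285,77),(510,160)),('plate c',(337,330),(345,220))]:
    print(n,*two(T,t(*a),S,s(*b)))
c=onz(T,*t(337,330),.052);I=np.array([onz(T,*t(*x),.05) for x in [(25,155),(545,8)]])
print('c',c,'box yaw',np.arctan2(*(I[0]-I[1])[[1,0]])-np.pi/2)
ang=lambda p:np.arctan2(p[1]-c[1],p[0]-c[0])
print('zero',[ang(onz(T,*t(*p),.052)).round(3) for p in [(305,182),(290,95),(285,77),(282,55)]])
P=[onz(T,*t(*p),.083) for p in [(195,247),(275,298)]]
print('ptr',[ang(p) for p in P],np.arctan2(*(P[0]-P[1])[[1,0]]),[np.linalg.norm(p[:2]-c[:2]) for p in P])
rel(c[0],c[1],.115,1.04+np.pi/2)
```

```text
ptr [0.5188625  0.32746961 0.08536349] 0.003844836539014776
dia [0.55856349 0.32329441 0.05078252] 0.00201739213339363
plate c [0.50750804 0.30998809 0.05190738] 0.002631424942288169
c [0.50878118 0.30966751 0.052     ] box yaw 0.2782518663803768
zero [np.float64(0.262), np.float64(0.247), np.float64(0.252), np.float64(0.247)]
ptr [np.float64(0.9764969159665334), np.float64(0.7898446764941396)] 1.0102113719167596 [np.float64(0.021952897682618933), np.float64(0.0033853258457703732)]
x 9.76 y 2.52 z 7.53 wz -1.092 | pos [0.4785 0.2134 0.1901] f [ 0.3 -0.5  0.2] w 0.0559 t 20.02 tilt [0.001 0.002]
```

Knob centre is (0.509, 0.310). The pointer points along about 1.0 rad and the zero mark along about 0.25 rad, so the knob reads about 0.75, and the heights agree. Approaching it.

Call:
apply_moves:
  series:
    - {"x": 9.8, "y": 2.5, "z": 2, "wx": 0, "wy": 0, "wz": -1.05}
    - {"x": 9.8, "y": 2.5, "z": 2, "wx": 0, "wy": 0, "wz": -1.05}
    - {"x": 9.8, "y": 2.5, "z": 4, "wx": 0, "wy": 0, "wz": -1.05}
    - {"x": 9.8, "y": 2.5, "z": 6, "wx": 0, "wy": 0, "wz": -1.05}
    - {"x": 9.8, "y": 2.5, "z": 6, "wx": 0, "wy": 0, "wz": -1.05}
    - {"x": 9.8, "y": 2.5, "z": 6, "wx": 0, "wy": 0, "wz": -1.05}
    - {"x": 9.8, "y": 2.5, "z": 6, "wx": 0, "wy": 0, "wz": -1.05}
    - {"x": 9.8, "y": 2.5, "z": 6, "wx": 0, "wy": 0, "wz": -1.05}
    - {"x": 9.8, "y": 2.5, "z": 6, "wx": 0, "wy": 0, "wz": -1.05}

```text
time: 21.15
tool_pos: [0.5105, 0.306, 0.1295]
ee_rot: [0.0, 0.286, 0.958, -0.0]
force: [-0.7, 0.2, 0.7]
grip_width: 0.0567
```

Run:
```python
from h import *
rel(.5088,.3097,.086,1.0+np.pi/2)
```

```text
x 0.34 y 0.22 z 4.35 wz -0.009 | pos [0.5105 0.306  0.1295] f [-0.7  0.2  0.7] w 0.0567 t 21.15 tilt [ 0. -0.]
```

Descend, then close gently.

Call:
apply_moves:
  series:
    - {"x": 0.3, "y": 0.2, "z": 2, "wx": 0, "wy": 0, "wz": -0.009}
    - {"x": 0.3, "y": 0.2, "z": 3.8, "wx": 0, "wy": 0, "wz": -0.009}
    - {"x": 0.3, "y": 0.2, "z": 4.3, "wx": 0, "wy": 0, "wz": -0.009}
    - {"x": 0.3, "y": 0.2, "z": 4.3, "wx": 0, "wy": 0, "wz": -0.009}
    - {"x": 0.3, "y": 0.2, "z": 4.3, "wx": 0, "wy": 0, "wz": -0.009}

```text
time: 21.78
tool_pos: [0.5092, 0.3099, 0.087]
ee_rot: [0.0, 0.281, 0.96, 0.0]
force: [0.4, 0.2, 0.2]
grip_width: 0.0565
```

Call:
apply_moves:
  series:
    - {"x": 0, "y": 0, "z": 0, "wx": 0, "wy": 0, "wz": 0}
    - {"x": 0, "y": 0, "z": 0, "wx": 0, "wy": 0, "wz": 0}
    - {"x": 0, "y": 0, "z": 0, "wx": 0, "wy": 0, "wz": 0}
    - {"x": 0, "y": 0, "z": 0, "wx": 0, "wy": 0, "wz": 0}
    - {"x": 0, "y": 0, "z": 0, "wx": 0, "wy": 0, "wz": 0}
  grip: 0.9
  force: 15

```text
time: 22.4
tool_pos: [0.508, 0.3102, 0.0865]
ee_rot: [-0.001, 0.281, 0.96, 0.0]
force: [-0.1, -0.7, -0.5]
grip_width: 0.0118
```

Run:
```python
from h import *
rel(.5088,.3097,.086,.252+np.pi/2)
```

```text
x -0.09 y -0.00 z 0.05 wz 0.749 | pos [0.508  0.3102 0.0865] f [-0.1 -0.7 -0.5] w 0.0118 t 22.4 tilt [-0.001  0.   ]
```

The bar is gripped: opening is 11.8 mm for the 12 mm bar, with low forces. Turning it clockwise.

Call:
apply_moves:
  series:
    - {"x": 0, "y": 0, "z": 0, "wx": 0, "wy": 0, "wz": 0.15}
    - {"x": 0, "y": 0, "z": 0, "wx": 0, "wy": 0, "wz": 0.3}
    - {"x": 0, "y": 0, "z": 0, "wx": 0, "wy": 0, "wz": 0.45}
    - {"x": 0, "y": 0, "z": 0, "wx": 0, "wy": 0, "wz": 0.6}
    - {"x": 0, "y": 0, "z": 0, "wx": 0, "wy": 0, "wz": 0.7}
    - {"x": 0, "y": 0, "z": 0, "wx": 0, "wy": 0, "wz": 0.75}
    - {"x": 0, "y": 0, "z": 0, "wx": 0, "wy": 0, "wz": 0.75}
    - {"x": 0, "y": 0, "z": 0, "wx": 0, "wy": 0, "wz": 0.75}

```text
time: 23.4
tool_pos: [0.5083, 0.31, 0.0865]
ee_rot: [-0.0, 0.613, 0.79, -0.0]
force: [-2.3, 1.8, 1.8]
grip_width: 0.0118
```

Run:
```python
from h import *
rel(.5088,.3097,.086,.252+np.pi/2)
```

```text
x -0.04 y 0.04 z 0.05 wz 0.000 | pos [0.5083 0.31   0.0865] f [-2.3  1.8  1.8] w 0.0118 t 23.4 tilt [-0.001  0.   ]
```

Call:
apply_moves:
  series:
    - {"x": 0, "y": 0, "z": 0, "wx": 0, "wy": 0, "wz": 0}
    - {"x": 0, "y": 0, "z": 0, "wx": 0, "wy": 0, "wz": 0}
    - {"x": 0, "y": 0, "z": 0, "wx": 0, "wy": 0, "wz": 0}
    - {"x": 0, "y": 0, "z": -4, "wx": 0, "wy": 0, "wz": 0}
    - {"x": 0, "y": 0, "z": -10, "wx": 0, "wy": 0, "wz": 0}
    - {"x": 29.7, "y": -19, "z": -13, "wx": 0, "wy": 0, "wz": 0}
    - {"x": 29.7, "y": -19, "z": -13, "wx": 0, "wy": 0, "wz": 0}
    - {"x": 29.7, "y": -19, "z": -13, "wx": 0, "wy": 0, "wz": 0}
    - {"x": 29.7, "y": -19, "z": -13, "wx": 0, "wy": 0, "wz": 0}
    - {"x": 29.7, "y": -19, "z": -13, "wx": 0, "wy": 0, "wz": 0}
  grip: -0.3

```text
time: 24.65
tool_pos: [0.2798, 0.5232, 0.2133]
ee_rot: [0.0, 0.613, 0.79, 0.0]
force: [1.8, 0.5, -0.1]
grip_width: 0.0612
```

Call:
apply_moves:
  series:
    - {"x": 2, "y": -1, "z": 0, "wx": 0, "wy": 0, "wz": 0}
    - {"x": 2, "y": -1, "z": 0, "wx": 0, "wy": 0, "wz": 0}
    - {"x": 2, "y": -1, "z": 0, "wx": 0, "wy": 0, "wz": 0}

```text
time: 25.02
tool_pos: [0.2689, 0.537, 0.2126]
ee_rot: [0.001, 0.614, 0.789, -0.0]
force: [0.4, 0.4, -0.9]
grip_width: 0.0611
```

Run:
```python
from h import *
c=shot('top','t4')
b=c['pixels'][212:262,116:172,::-1]
cv2.imwrite('pics/z9.png',cv2.resize(b,None,fx=12,fy=12,interpolation=cv2.INTER_CUBIC))
```

```text
(no output)
```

View pics/z9.png

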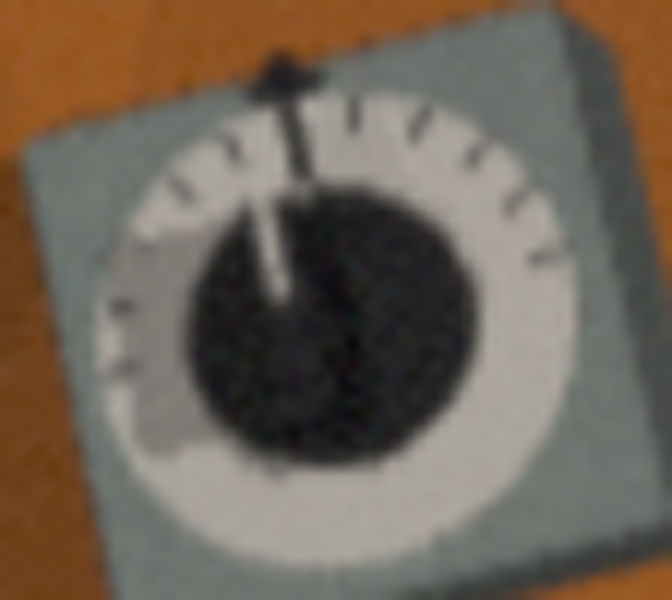

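View pics/t4.png

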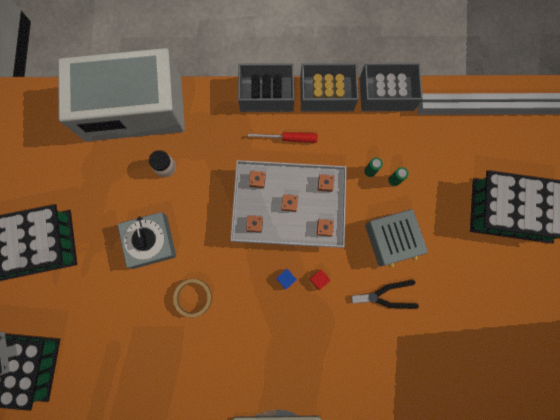

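The pointer line runs from zoom (260,195) to (282,298), and the zero stroke from (290,95) to (308,185). I'll fit both lines numerically.

Run:
```python
from h import *
c=load('t4'); g=cv2.cvtColor(cv2.resize(c['pixels'][212:262,116:172],None,fx=12,fy=12,interpolation=cv2.INTER_CUBIC),cv2.COLOR_RGB2GRAY).astype(float)
t=lambda x,y:((x+.5)/12-.5+116,(y+.5)/12-.5+212)
def line(x0,x1,y0,y1,sgn,z,thr):
    P=[]
    for y in range(y0,y1,3):
        w=np.clip(sgn*(g[y,x0:x1]-thr),0,None)
        if w.sum()>0: P.append(onz(c,*t((w*np.arange(x0,x1)).sum()/w.sum(),y),z)[:2])
    P=np.array(P); vx,vy,_,_=cv2.fitLine(P.astype(np.float32),cv2.DIST_HUBER,0,1e-4,1e-4).ravel()
    a=np.arctan(vy/vx); m=P.mean(0); k=np.array([.5087,.3097]); return a.round(3), np.arctan2(*(P[-1] if 0 else m-k)[::-1]).round(3), 'offset of centre from line mm',((m-k)@[-np.sin(a),np.cos(a)]*1000).round(2)
print('ptr',line(240,305,215,290,1,.083,80))
print('zero',line(272,325,108,172,-1,.052,140))
```

```text
ptr (np.float32(0.266), np.float64(0.308), 'offset of centre from line mm', np.float64(0.51))
zero (np.float32(0.305), np.float64(0.265), 'offset of centre from line mm', np.float64(-1.59))
```

Run:
```python
from h import *
c=load('t4'); X0,Y0=105,205
p=cv2.resize(c['pixels'][205:275,105:185],None,fx=8,fy=8,interpolation=cv2.INTER_CUBIC); h=cv2.cvtColor(p,cv2.COLOR_RGB2HSV)
t=lambda x,y:((x+.5)/8-.5+X0,(y+.5)/8-.5+Y0)
m=~((h[...,0]<25)&(h[...,1]>110))   # not orange
def edge(P):
    P=np.array([onz(c,*t(*q),.05)[:2] for q in P],np.float32); vx,vy,_,_=cv2.fitLine(P,cv2.DIST_HUBER,0,1e-4,1e-4).ravel(); return np.arctan2(vy,vx)%(np.pi/2)
# top edge (skip diamond), left edge
T=[(x,np.argmax(m[:,x])) for x in list(range(150,240,4))+list(range(320,420,4))]
L=[(np.argmax(m[y]),y) for y in range(170,380,4)]
print('box yaw from far edge',edge(T),'left edge',edge(L)); print(T[::8],L[::8])
```

```text
box yaw from far edge 0.2650298 left edge 0.2627159
[(150, np.int64(135)), (182, np.int64(127)), (214, np.int64(117)), (324, np.int64(89)), (356, np.int64(81)), (388, np.int64(72))] [(np.int64(102), 170), (np.int64(108), 202), (np.int64(115), 234), (np.int64(121), 266), (np.int64(127), 298), (np.int64(134), 330), (np.int64(141), 362)]
```

The box edges give 0.264, the zero mark 0.265, the pointer line 0.266 and the jaw angle at release 0.252. All are well within 0.06 rad, so I'm handing in.

```bash
python3 -c "
from h import *
print(ctrl.close_job(), ctrl.observe()['time'])"
```

```text
the job is handed in; nothing more can be done
the job is handed in; nothing more can be done
```

The five blocks are spread over the pan and the zero knob is turned to its mark. I handed the job in at about 25 s of the 72 s allowed; the system gives no verdict.

- **Blocks:** my last check of positions, just before the knob, had all five lying flat. Four were at about (±0.054, ±0.083) m in the pan's frame and one was in the middle. The closest centres are about 97 mm apart; the minimum is 64 mm.
- **Knob:** it started at about 0.75 rad. After turning, the pointer line measured 0.266 rad, the zero mark 0.265 rad and the box edges 0.264 rad.
- **Checks that disagreed:** the gripper's angle at release was 0.252 rad, about 0.013 off the mark but inside the 0.06 limit. Two rougher readings were 0.308 rad (pointer, by its bearing from the knob centre) and 0.305 rad (zero stroke, by its line). I discounted both because the first depends on the knob centre and the second on a very short stroke.
- **Other things:** in the final top picture everything else looks where it started, and the arm is clear of everything. I compared this by eye and did not measure it.

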